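Wedge the rocking bench instrument

ROBOT

A 6-joint arm with a two-finger parallel gripper is mounted at the origin on a cart in front of the work surface, level with it; the furniture and walls round the work are solid. World frame = base frame: x ahead of the robot, y to its left, z up, the work surface at z = 0. Lengths are in m, angles in rad, forces in N, time in s.
With the tool pointing down it reaches from about 0.35 to 0.85 m from the base axis. Payload 8.1 kg.
Tool frame: the origin (TCP) lies at the centre of the arm's flange, where the gripper is bolted on; the fingertips stand 186 mm ahead of it and the grasp point (between the pads) lies 167 mm ahead of it; z points along the fingers, y is the line along which they close (so a half turn about z gives the same grasp; the last joint's range is limited). The gripper opens to 93 mm and grips with 3 to 60 N. Pads are 15 mm wide; open, the fingers measure 128 mm over their backs; the gripper's body (75 mm by 188 mm) begins 65 mm behind the grasp point.
Start: joints at [1.14, 0.13, 1.488, -0, 1.523, -0.085], TCP at [0.203, 0.564, 0.405] pointing down, gripper open.
Joint ranges: [-2.96, 2.96], [-0.89, 2.26], [0.02, 2.5], [-1.34, 4.48], [0, 2.73], [-2.66, 2.66]. Speed limits (rad/s): [2.39, 2.39, 2.79, 3.14, 3.14, 3.14].

INTERFACE

Orientations are given as a rotation vector (axis times angle).
In Python, from plant import robot gives the robot as it stands.
- The arm moves only by the tool apply_moves, never from a script. Its argument "series" is a list of rows, each a list of 2 entries, a list of its own where there are three numbers: the shift along the tool's x, y, z in mm, then the turn, a rotation vector about the tool's x, y, z in rad. A call has 1 to 12 rows; each row shifts and turns the commanded pose from where the row before left it, along the tool's axes as they then stand; what a row does not reach is not made up. A row lasts 1/12 s, in which the tool goes at most 41.7 mm and 7.16 degrees, less where a joint would pass 70% of its speed; a pose out of reach is approached as far as the arm can. A call is refused whole if a number of a shift passes 41.7 or a number of a turn 0.125, either way. A call with a gripper value outside its range is refused whole. "claw" is the opening, from 0 (shut) to 1 (fully open), set as the call begins (left out, the last holds). The fingers move at their own pace and stop on an object; "newtons" is the grip in N (left out, the last holds). Time passes only in rows, so rows that do not move let the fingers close. It gives the time, the measured TCP pose, the force, the opening and the grip force at its end, in the units of the state.
- robot.read_state(): the state, without advancing time (a new reading comes with each control period).
- robot.read_camera(name): name is "scene" or "side" or "wrist"; returns (picture, depth): 384x512x3 uint8, blue, green, red; 384x512 float32, m along the optical axis (not along the pixel's ray), 0 where there is no reading.
- robot.calibration(name): a dict with "fx", "fy", "cx", "cy" (pixels), "D" ([k1, k2, p1, p2, k3] as OpenCV has them; the pictures are not rectified), "extrinsics" (4x4, takes a point from world to camera coordinates). Camera axes: x right, y down, z forward; pixel columns grow to the right and rows downward; lengths in m; the calibration is good to about 2 mm. A picture is of the moment at which its call begins: read the wrist's pose just before it. calibration takes no time and is no camera call; for the wrist camera it gives the pose at the moment of the call.
- robot.close_job(): hands the job in; it is judged then, once.
The state is a dict: "t": time; "q": joint angles; "dq": joint speeds; "joint_torque": joint torques, N m; "tool_pos": TCP position; "orientation": TCP orientation; "force": force on the tool from outside, world axes, zero at the start; "wrist_torque": the same for the moment, N m; "opening": finger opening in m; "gripper_force": force on a finger pad.
Only numpy, scipy, OpenCV 4.12 (cv2) and the standard library are available. Lean on these libraries where they do the work, as an engineer would, in place of code of your own. Each camera call takes 0.05 s, during which the arm holds its last target. There are 200 camera calls.

TASK

The blue bench instrument rocks because its front left foot does not reach the bench. With the fingertips, push the orange wedge under that foot until it is snug and then let go of it; then press down firmly (about 10 N) for a second on the top of the instrument above that foot to feel that it no longer rocks, and if it still does, push the wedge further and press again. Only push and press: do not lift the wedge or the instrument, do not shove the instrument out of its place, and leave the V block, the pliers and the dish alone.

Things in the scene. Friction and masses are not known exactly. Their poses are not given: they have to be found in the camera images.
- instrument: Blue metal bench instrument, 190 (x) x 240 (y) x 60 mm on 25 mm feet, top 85 mm above the bench; about 4 kg, loose. Origin on the bench under its centre; +x from its front panel (knobs, sockets) to its back, +y to its left, z up. Stands level on three fixed feet at (-75,-95), (75,95), (75,-95) mm; pressing with up to 10 N above the fourth, the screw foot, rocks it until that foot meets the bench.
- screw_foot: The instrument's screw foot, at its (-75, 95) mm, front left: a rubber disc 22 mm across, 12 mm high, on a stem; its setting stays as it is. Origin at the centre of its underside, which hangs 3 to 7 mm above the bench (it differs each time) while the instrument stands level. Space underneath, between the feet, is open.
- corner (a point): The point on the instrument's top face straight above the screw foot, 20 mm from the front edge and 25 mm from the left edge; 85 mm above the bench when level. Pressed with nothing under the foot, it sinks by the foot's gap; if wedged, by under 2 mm.
- wedge: Orange wedge on the bench, 110 (x) x 46 (y) mm, 70 g, loose. Origin: centre of underside; +x to its thin tip (1.5 mm), which faces the foot, 10 to 30 mm short of it; a straight push along +x brings it under. Top rises evenly to 14 mm at x = -41; from there to -55 mm a heel 24 mm high, its flat back the place to push. Slides at under 1 N; once snug, 6 to 15 N of push moves and lifts nothing else.
- v_block: Grey steel V block, 40x48x36 mm, loose, standing left of the wedge; origin under its centre. To be left alone.
- pliers: Pliers with blue handles, 56x171x15 mm, loose, lying right of the wedge; origin under its centre. To be left alone.
- dish: White metal dish, 112 mm across, 29 mm high, loose, on the bench at the front right; origin under its centre. To be left alone.
There are look-alikes about, which are no part of the job. Several things look just like the wedge: the one meant starts farthest to the robot's left.

How it is judged:
On the way, in this order (a step that is already met when the one before it is completed fails the run):
1. the wedge bears against the underside of the screw foot, the robot not touching the instrument or the wedge (contact force between screw_foot and wedge above 0.3 N and contact force between each of the arm, the fingers and instrument below 0.3 N and contact force between the fingers and wedge below 0.3 N and angle between instrument's own z axis and vertical below 0.012 rad and angle between wedge's own z axis and vertical below 0.06 rad), for 0.2 s.
2. the fingers press down on the top above the screw foot (within 40 mm of it, over 7 N) and the instrument stays level (within 0.012 rad), the wedge carrying the foot (contact force between the fingers and instrument above 7 N and horizontal distance between the grasp point and corner below 0.04 m and height (world z) of the grasp point above 0.085 m and contact force between screw_foot and wedge above 2 N and angle between instrument's own z axis and vertical below 0.012 rad and angle between wedge's own z axis and vertical below 0.06 rad), for 0.3 s.
At the end, for the whole second after the job is handed in: The wedge lies flat under the screw foot and bears on it (over 0.3 N), the instrument stands level within 0.012 rad and within 20 mm of where it was, and both are at rest (contact force between screw_foot and wedge above 0.3 N and linear speed of each of instrument, wedge below 0.01 m/s and distance of instrument from where it was at the start of the episode below 0.02 m and angle between instrument's own z axis and vertical below 0.012 rad and angle between wedge's own z axis and vertical below 0.06 rad); the robot touches nothing.
It fails at once if the wedge is lifted (its underside more than 12 mm above the bench) (height (world z) of wedge above 0.012 m).
It fails at once if the instrument is lifted (more than 12 mm) or tipped (more than 0.15 rad) (height (world z) of instrument above 0.012 m or angle between instrument's own z axis and vertical above 0.15 rad).
It fails at once if the instrument is shoved more than 25 mm from its place (distance of instrument from where it was at the start of the episode above 0.025 m).
It fails at once if the V block, the pliers or the dish is moved more than 20 mm (distance of any of v_block, pliers, dish from where it was at the start of the episode above 0.02 m).
It also fails if it takes over 54 s, if anything falls off the work surface, if the arm or the gripper's body presses on something with over 40 N, if the wrist force passes 120 N, or if a joint passes its speed limit or range.

## Working session

There is one attempt and no reset: what is moved stays moved. The work goes in short steps, Python scripts to look and compute and a tool call to move; the robot and the scene stay as the last step left them, time stands still between calls to the robot, and variables do not carry over. Pictures are saved under pics/ and viewed, at most 10 in all, crops included, and the job is handed in when it is done.

Besides the shell and the picture viewer there is one more tool, called after ">>>" as name([rows], argument=value, ...), one row to a line, values as JSON. apply_moves: Moves the arm, as the interface text tells. Its arguments: {"type":"object","properties":{"series":{"type":"array"},"claw":{"type":"number"},"newtons":{"type":"number"}},"required":["series"]}

```bash
mkdir -p pics; cat > h.py <<'E'
import numpy as np,cv2
from plant import robot
def look(n,f):
    c=robot.calibration(n);p,d=robot.read_camera(n);cv2.imwrite(f'pics/{f}.png',p);np.savez(f'{f}.npz',p=p,d=d,E=c['extrinsics'],K=[c['fx'],c['fy'],c['cx'],c['cy']],D=c['D']);return p,d
def pts(f):
    z=np.load(f+'.npz');fx,fy,cx,cy=z['K'];K=np.array([[fx,0,cx],[0,fy,cy],[0,0,1]]);h,w=z['d'].shape
    u,v=np.meshgrid(np.arange(w),np.arange(h));uv=np.stack([u,v],-1).reshape(-1,1,2).astype(float)
    n=cv2.undistortPoints(uv,K,z['D']).reshape(h,w,2);d=z['d'][...,None]
    P=np.concatenate([n*d,d],-1);E=z['E'];return z['p'],(P-E[:3,3])@E[:3,:3],z['d']
E
python3 - <<'E'
from h import *
s=robot.read_state();print(s)
for n in('scene','side'):look(n,n+'0')
a=[cv2.imread(f'pics/{n}0.png') for n in('scene','side')]
p,P,d=pts('scene0')
hsv=cv2.cvtColor(p,cv2.COLOR_BGR2HSV)
for nm in('scene0','side0'):
    p,P,d=pts(nm);hsv=cv2.cvtColor(p,cv2.COLOR_BGR2HSV)
    m=((hsv[...,0]>5)&(hsv[...,0]<20)&(hsv[...,1]>150)&(hsv[...,2]>80)&(d>0)).astype(np.uint8)
    k,l,st,c=cv2.connectedComponentsWithStats(m)
    for i in range(1,k):
        if st[i,4]>60:
            q=P[l==i];print(nm,c[i],st[i,4],np.percentile(q,2,0).round(3),np.percentile(q,98,0).round(3))
E
```

```text
{'t': 0.0, 'q': array([ 1.13961862e+00,  1.31169837e-01,  1.48927215e+00, -1.01744390e-05,
        1.52299408e+00, -8.53910289e-02]), 'dq': array([-0.00106781,  0.00044957, -0.00127136,  0.00147015, -0.00013382,
        0.00151658]), 'joint_torque': array([ 5.42125617e-04, -5.59836388e+01, -4.91762745e+01,  7.68910185e-02,
        3.51086352e-02, -2.18580499e-04]), 'tool_pos': array([0.20324299, 0.56428791, 0.40368587]), 'orientation': array([-5.40378163e-01, -3.09429984e+00,  2.80324363e-03]), 'force': array([ 1.21647242,  0.52531447, -0.68178553]), 'wrist_torque': array([-0.02616866,  0.03059695, -0.01681012]), 'gripper_force': 0.0, 'opening': 0.09280675970438743}
scene0 [321.54113924 102.53797468] 316 [0.887 0.08  0.126] [0.954 0.146 0.194]
scene0 [305.0530303   97.15909091] 132 [0.881 0.163 0.028] [1.079 0.347 0.184]
scene0 [332.81651376 100.13761468] 109 [0.937 0.09  0.121] [0.966 0.109 0.19 ]
scene0 [220.54945055 124.75824176] 91 [0.651 0.38  0.004] [0.717 0.402 0.032]
scene0 [270.17311609 213.85539715] 491 [ 0.517 -0.081  0.001] [ 0.625 -0.036  0.025]
scene0 [404.72222222 266.94586895] 702 [ 0.701 -0.464  0.001] [ 0.762 -0.357  0.025]
scene0 [231.22727273 309.53863636] 440 [ 0.289 -0.288  0.012] [ 0.328 -0.202  0.03 ]
scene0 [294.11689587 350.65618861] 1018 [ 0.326 -0.449  0.   ] [ 0.409 -0.349  0.025]
side0 [247.96153846 159.24358974] 78 [ 0.696 -0.464  0.007] [ 0.747 -0.417  0.026]
side0 [328.50746269 172.26368159] 201 [ 0.321 -0.486 -0.001] [ 0.408 -0.352  0.026]
side0 [144.80769231 187.0491453 ] 468 [ 0.879 -0.048  0.057] [1.024 0.186 0.192]
side0 [338.42156863 190.99019608] 102 [ 0.285 -0.285  0.01 ] [ 0.325 -0.195  0.03 ]
side0 [262.05283019 210.03773585] 265 [ 0.515 -0.102 -0.001] [ 0.622 -0.032  0.025]
side0 [156.32941176 225.23529412] 85 [0.876 0.12  0.008] [0.886 0.185 0.062]
```

View pics/scene0.png

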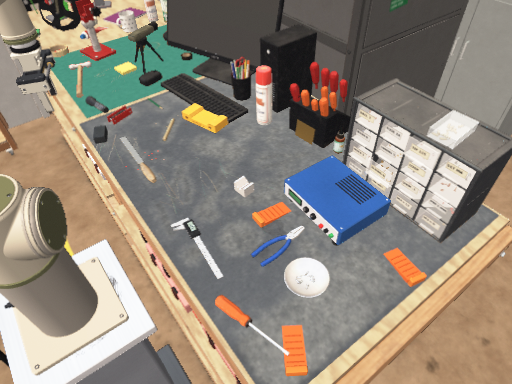

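View pics/side0.png

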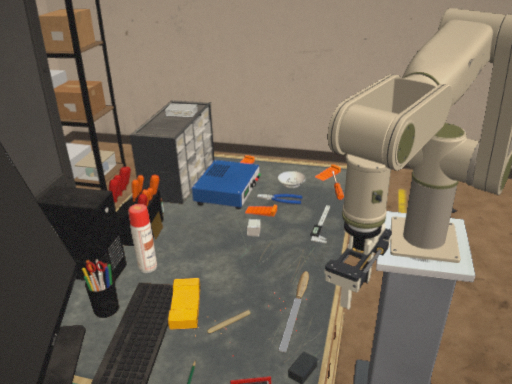

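The scene view shows the target wedge (270,214), left of the other look-alikes. The blue instrument is at (336,198), the V block at (243,186), the pliers at (278,245) and the dish at (307,277). The side view agrees, with the wedge at (262,210).

```bash
cat >> h.py <<'E'
def rect(q):
    (c,s,a)=cv2.minAreaRect((q[:,:2]*1000).astype(np.float32));return np.round(c,1),np.round(s,1),round(a,1),cv2.boxPoints((c,s,a)).round(0).tolist()
def fit(f):
    p,P,d=pts(f);hsv=cv2.cvtColor(p,cv2.COLOR_BGR2HSV)
    H,S,V=[hsv[...,i].astype(int) for i in range(3)]
    def inbox(a,b):return (P[...,0]>a[0])&(P[...,0]<a[1])&(P[...,1]>b[0])&(P[...,1]<b[1])&(d>0)
    bl=(P[...,2]>.075)&(P[...,2]<.095)&inbox((.5,.95),(-.4,.05))&(H>100)&(H<130)&(S>120)
    k,l,st,c=cv2.connectedComponentsWithStats(cv2.erode(bl.astype(np.uint8),np.ones((2,2))))
    if k>1:
        m=l==1+st[1:,4].argmax();print(f,'top',rect(P[m]),'z',np.median(P[m][:,2]).round(4))
    og=(H>4)&(H<20)&(S>140)&inbox((.45,.75),(-.15,.02))&(P[...,2]<.04)
    print('wedge',og.sum(),rect(P[og]));he=og&(P[...,2]>.0205);print('heel',he.sum(),rect(P[he]), 'zmax',np.percentile(P[og][:,2],98).round(4))
    gr=(S<60)&inbox((.45,.65),(-.06,.15))&(P[...,2]>.025)&(P[...,2]<.05);print('vblock',gr.sum(),rect(P[gr]) if gr.sum()>5 else '')
    pl=(H>100)&(H<130)&(S>120)&inbox((.4,.7),(-.3,-.05))&(P[...,2]<.03);print('pliers',pl.sum(),rect(P[pl]) if pl.sum()>5 else '')
E
python3 -c "
from h import *
fit('scene0');fit('side0')"
```

```text
scene0 top (array([ 726.8, -156.2]), array([234. , 186.4]), 87.9, [[629.0, -270.0], [816.0, -277.0], [824.0, -43.0], [638.0, -36.0]]) z 0.0851
wedge 503 (array([571.7, -53.5]), array([ 57.6, 112.6]), 88.4, [[515.0, -81.0], [627.0, -84.0], [629.0, -26.0], [516.0, -23.0]])
heel 58 (array([522.1, -57.7]), array([13.2, 42. ]), 0.8, [[515.0, -37.0], [516.0, -79.0], [529.0, -79.0], [528.0, -37.0]]) zmax 0.025
vblock 166 (array([587.8,  17.5]), array([ 49.4, 175.8]), 23.7, [[530.0, 88.0], [601.0, -73.0], [646.0, -53.0], [575.0, 108.0]])
pliers 319 (array([ 495.2, -161. ]), array([112.3,  53.3]), 1.2, [[438.0, -136.0], [440.0, -189.0], [552.0, -186.0], [551.0, -133.0]])
side0 top (array([ 721.1, -143.2]), array([235.9, 179.5]), 88.0, [[627.0, -258.0], [807.0, -264.0], [815.0, -28.0], [636.0, -22.0]]) z 0.085
wedge 276 (array([571.1, -63.2]), array([113.2,  90.1]), 12.2, [[506.0, -31.0], [525.0, -119.0], [636.0, -95.0], [617.0, -7.0]])
heel 26 (array([519.5, -55.1]), array([54.1, 13.7]), 89.2, [[512.0, -82.0], [526.0, -82.0], [527.0, -28.0], [513.0, -28.0]]) zmax 0.0253
vblock 118 (array([584.7,  19.1]), array([ 45.9, 172.5]), 22.1, [[531.0, 90.0], [596.0, -69.0], [638.0, -52.0], [574.0, 108.0]])
pliers 155 (array([ 491.6, -173.5]), array([104.3,  90. ]), 2.3, [[438.0, -131.0], [441.0, -221.0], [545.0, -216.0], [542.0, -126.0]])
```

>>> apply_moves([
  [[0,0,0],[0,0,-0.115]],
  [[0,0,0],[0,0,-0.115]],
  [[0,0,0],[0,0,-0.115]],
  [[-16,-34,0],[0,0,0]],
  [[-16,-34,0],[0,0,0]],
  [[-16,-34,0],[0,0,0]],
  [[-16,-34,0],[0,0,0]],
  [[-16,-34,0],[0,0,0]],
  [[-16,-34,0],[0,0,0]],
  [[-16,-34,0],[0,0,0]],
  [[-16,-34,0],[0,0,0]],
  [[-16,-34,0],[0,0,0]],
], claw=0.3)

```text
t: 1.1
tool_pos: [0.3472, 0.2567, 0.4044]
orientation: [-0.001, -3.141, 0.0]
force: [-0.1, 0.8, -0.3]
opening: 0.0281
gripper_force: 0.0
```

>>> apply_moves([
  [[-16,-34,0],[0,0,0]],
  [[-16,-34,0],[0,0,0]],
  [[-16,-34,0],[0,0,0]],
  [[-16,-34,0],[0,0,0]],
  [[-16,-34,0],[0,0,0]],
  [[-16,-34,0],[0,0,0]],
  [[-16,-34,0],[0,0,0]],
  [[-16,-34,0],[0,0,0]],
  [[-16,-34,0],[0,0,0]],
  [[0,0,0],[0,0,0]],
  [[0,0,0],[0,0,0]],
  [[0,0,0],[0,0,0]],
])

```text
t: 2.1
tool_pos: [0.4906, -0.0477, 0.4042]
orientation: [-0.003, -3.14, -0.001]
force: [-0.4, 0.3, 0.2]
opening: 0.028
gripper_force: 0.0
```

```bash
python3 - <<'E'
from h import *
s=robot.read_state();print(s['t'],s['tool_pos'],s['orientation'],s['force'],s['opening'])
look('wrist','w1');E=np.load('w1.npz')['E'];print(-E[:3,:3].T@E[:3,3],E[2,:3]);fit('w1')
E
```

```text
2.1 [ 0.49063537 -0.04768523  0.40419569] [-2.56317736e-03 -3.14031571e+00 -1.06042149e-03] [-0.35255017  0.3343369   0.2301196 ] 0.027976438711303155
[ 0.40818111 -0.0493083   0.3840538 ] [ 2.94434122e-01  3.46919365e-04 -9.55671715e-01]
w1 top (array([705. , -67.8]), array([65.3, 54.3]), 89.2, [[677.0, -100.0], [732.0, -101.0], [733.0, -36.0], [678.0, -35.0]]) z 0.0848
wedge 2753 (array([572.1, -60.8]), array([ 45.8, 110.1]), 88.4, [[516.0, -82.0], [626.0, -85.0], [628.0, -39.0], [518.0, -36.0]])
heel 424 (array([524.4, -59.5]), array([43.7, 14.1]), 88.4, [[517.0, -81.0], [531.0, -82.0], [532.0, -38.0], [518.0, -37.0]]) zmax 0.0243
vblock 1215 (array([591.2,  15.9]), array([ 52.6, 178.3]), 25.4, [[529.0, 85.0], [606.0, -76.0], [653.0, -53.0], [577.0, 108.0]])
pliers 1737 (array([ 496.7, -161. ]), array([110.9,  54.4]), 3.3, [[440.0, -137.0], [443.0, -191.0], [554.0, -185.0], [550.0, -131.0]])
```

View pics/w1.png

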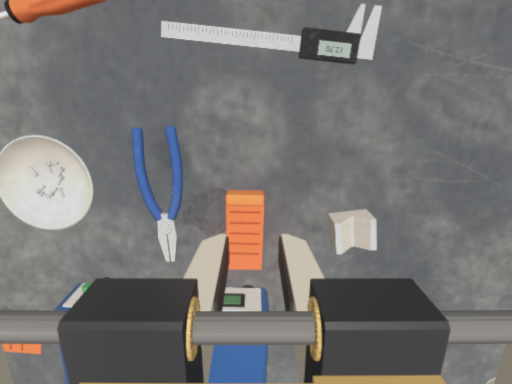

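The wrist view shows the wedge at (245,230), heel at the top and tip toward the instrument. The pliers (160,190), V block (355,230) and dish (45,180) are all clear of the push lane. The wedge's yaw is about -1.6°, and its line passes under the foot (about 656,-60 mm).

>>> apply_moves([
  [[6,-10,30],[0,0,0.028]],
  [[0,0,30],[0,0,0]],
  [[0,0,30],[0,0,0]],
  [[0,0,30],[0,0,0]],
  [[0,0,30],[0,0,0]],
  [[0,0,30],[0,0,0]],
  [[0,0,20],[0,0,0]],
  [[0,0,12],[0,0,0]],
  [[0,0,0],[0,0,0]],
  [[0,0,0],[0,0,0]],
])

```text
t: 2.98
tool_pos: [0.4848, -0.0569, 0.1931]
orientation: [-0.043, -3.141, -0.0]
force: [0.8, 0.8, 0.0]
opening: 0.0276
gripper_force: 0.0
```

>>> apply_moves([
  [[-4,0,0],[0,0,0]],
  [[-4,0,0],[0,0,0]],
  [[-4,0,0],[0,0,0]],
  [[-4,0,0],[0,0,0]],
  [[-4,0,0],[0,0,0]],
  [[-4,0,0],[0,0,0]],
  [[0,0,0],[0,0,0]],
])

```text
t: 3.57
tool_pos: [0.5097, -0.0585, 0.193]
orientation: [0.045, 3.141, -0.0]
force: [0.5, -0.2, -0.2]
opening: 0.0281
gripper_force: 0.0
```

```bash
python3 - <<'E'
from h import *
s=robot.read_state();print(s['t'],s['tool_pos'],s['orientation'],s['force'])
look('wrist','w2');fit('w2')
E
```

```text
3.5667 [ 0.50965911 -0.05854255  0.19302463] [ 4.52830375e-02  3.14052805e+00 -2.24193542e-04] [ 0.51587389 -0.18773227 -0.24712541]
wedge 5408 (array([563. , -60.9]), array([45.8, 96.6]), 88.4, [[514.0, -82.0], [611.0, -85.0], [612.0, -39.0], [515.0, -37.0]])
heel 1282 (array([524.4, -60.3]), array([31.8, 18. ]), 86.0, [[514.0, -76.0], [532.0, -77.0], [534.0, -45.0], [516.0, -44.0]]) zmax 0.0245
vblock 2174 (array([547.3,  13.7]), array([148.3,  36.9]), 60.7, [[495.0, -42.0], [527.0, -60.0], [600.0, 69.0], [568.0, 87.0]])
pliers 8166 (array([ 492.7, -161.6]), array([103.4,  55.9]), 2.4, [[440.0, -136.0], [442.0, -192.0], [545.0, -187.0], [543.0, -132.0]])
```

View pics/w2.png

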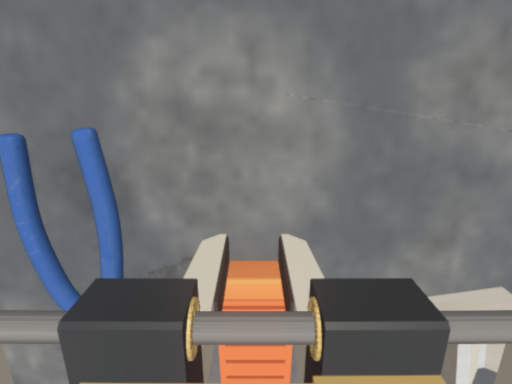

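The wrist view shows the fingertips at (215,240) and (295,240), just behind the heel back (row 262) and centred on it. I'll start pushing.

>>> apply_moves([
  [[-3,0,0],[0,0,0]],
  [[-3,0,0],[0,0,0]],
  [[-3,0,0],[0,0,0]],
  [[-3,0,0],[0,0,0]],
  [[-3,0,0],[0,0,0]],
  [[-3,0,0],[0,0,0]],
  [[-3,0,0],[0,0,0]],
  [[-3,0,0],[0,0,0]],
  [[0,0,0],[0,0,0]],
])

```text
t: 4.37
tool_pos: [0.5334, -0.0592, 0.1929]
orientation: [0.045, 3.141, -0.0]
force: [0.5, 0.3, 0.3]
opening: 0.0279
gripper_force: 0.0
```

>>> apply_moves([
  [[-1,0,0],[0,0,0]],
  [[-1,0,0],[0,0,0]],
  [[-1,0,0],[0,0,0]],
  [[-1,0,0],[0,0,0]],
  [[0,0,0],[0,0,0]],
])

```text
t: 4.78
tool_pos: [0.537, -0.0592, 0.1928]
orientation: [0.045, 3.141, 0.0]
force: [-0.6, 0.5, 0.6]
opening: 0.0278
gripper_force: 0.0
```

>>> apply_moves([
  [[-1,0,0],[0,0,0]],
  [[-1,0,0],[0,0,0]],
  [[-1,0,0],[0,0,0]],
  [[0,0,0],[0,0,0]],
])

```text
t: 5.12
tool_pos: [0.54, -0.0593, 0.1928]
orientation: [0.045, 3.141, -0.0]
force: [0.8, 0.5, 0.1]
opening: 0.0279
gripper_force: 0.0
```

>>> apply_moves([
  [[-1,0,0],[0,0,0]],
  [[-1,0,0],[0,0,0]],
  [[-1,0,0],[0,0,0]],
  [[0,0,0],[0,0,0]],
])

```text
t: 5.45
tool_pos: [0.543, -0.0594, 0.1928]
orientation: [0.045, 3.141, -0.0]
force: [0.4, 0.2, 0.0]
opening: 0.0279
gripper_force: 0.0
```

```bash
python3 - <<'E'
from h import *
look('wrist','w3');fit('w3')
look('scene','s3');fit('s3')
E
```

```text
wedge 5388 (array([596.1, -61.7]), array([45.7, 96.5]), 87.9, [[547.0, -83.0], [644.0, -86.0], [645.0, -41.0], [549.0, -37.0]])
heel 1227 (array([557.2, -61.2]), array([31.7, 17.7]), 86.1, [[547.0, -76.0], [565.0, -78.0], [567.0, -46.0], [549.0, -45.0]]) zmax 0.0245
vblock 2308 (array([547.7,  19.2]), array([127.8,  42.7]), 61.7, [[499.0, -27.0], [536.0, -47.0], [597.0, 65.0], [559.0, 86.0]])
pliers 9904 (array([ 495.8, -161.9]), array([ 58.1, 116.2]), 81.2, [[434.0, -182.0], [549.0, -200.0], [558.0, -142.0], [443.0, -124.0]])
s3 top (array([ 726.6, -156.2]), array([235., 185.]), 87.9, [[630.0, -270.0], [815.0, -277.0], [823.0, -42.0], [638.0, -35.0]]) z 0.0852
wedge 12 (array([600.3, -65.4]), array([ 11.5, 105.5]), 72.0, [[548.0, -55.0], [649.0, -87.0], [652.0, -76.0], [552.0, -44.0]])
heel 0 (array([0., 0.]), array([0., 0.]), 0.0, [[0.0, 0.0], [0.0, 0.0], [0.0, 0.0], [0.0, 0.0]]) zmax 0.0119
vblock 51 (array([588.9,  19.7]), array([148.1, 104.7]), 86.0, [[531.0, -51.0], [636.0, -58.0], [646.0, 90.0], [542.0, 97.0]])
pliers 321 (array([ 496.3, -160. ]), array([113.2,  53.9]), 3.7, [[438.0, -137.0], [442.0, -191.0], [555.0, -183.0], [551.0, -129.0]])
```

>>> apply_moves([
  [[-1,0,0],[0,0,0]],
  [[-1,0,0],[0,0,0]],
  [[-1,0,0],[0,0,0]],
  [[0,0,0],[0,0,0]],
])

```text
t: 5.88
tool_pos: [0.546, -0.0595, 0.1928]
orientation: [0.045, 3.141, 0.0]
force: [-1.2, 0.8, 0.2]
opening: 0.0279
gripper_force: 0.0
```

>>> apply_moves([
  [[-1,0,0],[0,0,0]],
  [[-1,0,0],[0,0,0]],
  [[-1,0,0],[0,0,0]],
  [[0,0,0],[0,0,0]],
])

```text
t: 6.22
tool_pos: [0.5491, -0.0596, 0.1928]
orientation: [0.045, 3.141, -0.0]
force: [0.2, 0.1, 0.0]
opening: 0.028
gripper_force: 0.0
```

>>> apply_moves([
  [[-1,0,0],[0,0,0]],
  [[-1,0,0],[0,0,0]],
  [[-1,0,0],[0,0,0]],
  [[0,0,0],[0,0,0]],
])

```text
t: 6.55
tool_pos: [0.552, -0.0597, 0.1928]
orientation: [0.045, 3.141, -0.0]
force: [0.0, 0.2, -0.1]
opening: 0.028
gripper_force: 0.0
```

>>> apply_moves([
  [[-1,0,0],[0,0,0]],
  [[-1,0,0],[0,0,0]],
  [[-1,0,0],[0,0,0]],
  [[0,0,0],[0,0,0]],
])

```text
t: 6.88
tool_pos: [0.555, -0.0597, 0.1928]
orientation: [0.045, 3.141, -0.0]
force: [0.0, -0.6, -0.4]
opening: 0.0279
gripper_force: 0.0
```

>>> apply_moves([
  [[-1,0,0],[0,0,0]],
  [[-1,0,0],[0,0,0]],
  [[-1,0,0],[0,0,0]],
  [[0,0,0],[0,0,0]],
])

```text
t: 7.22
tool_pos: [0.558, -0.0599, 0.1928]
orientation: [0.045, 3.141, -0.0]
force: [-0.2, -0.2, 0.1]
opening: 0.0278
gripper_force: 0.0
```

>>> apply_moves([
  [[-1,0,0],[0,0,0]],
  [[-1,0,0],[0,0,0]],
  [[0,0,0],[0,0,0]],
])

```text
t: 7.47
tool_pos: [0.56, -0.0599, 0.1928]
orientation: [0.045, 3.141, -0.0]
force: [0.7, 0.6, 0.3]
opening: 0.0278
gripper_force: 0.0
```

>>> apply_moves([
  [[-1,0,0],[0,0,0]],
  [[-1,0,0],[0,0,0]],
  [[0,0,0],[0,0,0]],
])

```text
t: 7.72
tool_pos: [0.562, -0.06, 0.1928]
orientation: [0.045, 3.141, 0.0]
force: [-0.7, 0.1, 0.2]
opening: 0.0276
gripper_force: 0.0
```

>>> apply_moves([
  [[-1,0,0],[0,0,0]],
  [[-1,0,0],[0,0,0]],
  [[0,0,0],[0,0,0]],
])

```text
t: 7.97
tool_pos: [0.564, -0.06, 0.1928]
orientation: [0.045, 3.141, -0.0]
force: [0.0, 0.2, -0.7]
opening: 0.0278
gripper_force: 0.0
```

```bash
python3 - <<'E'
from h import *
look('wrist','w4');fit('w4')
look('side','d4');fit('d4')
p=cv2.imread('pics/d4.png')[150:250,170:330];cv2.imwrite('pics/d4c.png',cv2.resize(p,None,fx=5,fy=5,interpolation=3))
E
```

```text
wedge 4991 (array([616.8, -62.1]), array([45.8, 94.3]), 87.7, [[569.0, -83.0], [663.0, -87.0], [665.0, -41.0], [571.0, -37.0]])
heel 1257 (array([604.8, -63.9]), array([31.7, 71.7]), 85.2, [[568.0, -77.0], [639.0, -83.0], [642.0, -51.0], [570.0, -45.0]]) zmax 0.0246
vblock 3564 (array([594.1,   2.2]), array([ 85.6, 130.1]), 4.6, [[546.0, 64.0], [557.0, -66.0], [642.0, -59.0], [632.0, 70.0]])
pliers 9950 (array([ 537.9, -166.7]), array([ 54.3, 200.4]), 80.7, [[435.0, -177.0], [632.0, -210.0], [641.0, -156.0], [443.0, -124.0]])
d4 top (array([ 721.5, -147.2]), array([242.8, 179.9]), 88.8, [[629.0, -267.0], [809.0, -271.0], [814.0, -28.0], [634.0, -24.0]]) z 0.0849
wedge 197 (array([624.1, -71.3]), array([ 76.7, 112.5]), 84.7, [[564.0, -104.0], [676.0, -115.0], [684.0, -38.0], [572.0, -28.0]])
heel 13 (array([601.4, -39. ]), array([58.3, 31.1]), 22.0, [[569.0, -35.0], [580.0, -64.0], [634.0, -42.0], [623.0, -14.0]]) zmax 0.0255
vblock 147 (array([595.5,  21.3]), array([ 96.4, 163.1]), 4.8, [[541.0, 98.0], [554.0, -64.0], [650.0, -56.0], [637.0, 107.0]])
pliers 154 (array([ 491.2, -168. ]), array([106.7,  85. ]), 0.3, [[438.0, -126.0], [438.0, -211.0], [545.0, -210.0], [544.0, -125.0]])
```

View pics/d4c.png

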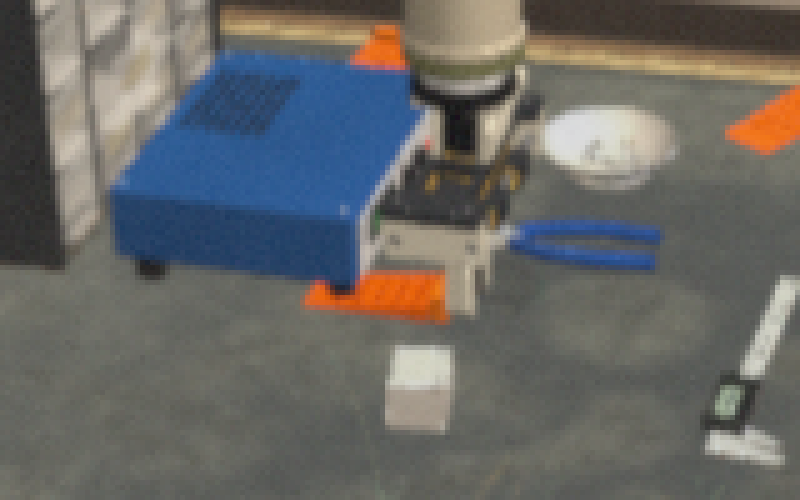

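The side crop shows the orange wedge under the screw foot (foot at 340,283) with the fingers behind its heel (465,290). There is no contact force yet, so I'll keep pushing in small steps.

>>> apply_moves([
  [[-1,0,0],[0,0,0]],
  [[-1,0,0],[0,0,0]],
  [[0,0,0],[0,0,0]],
])

```text
t: 8.32
tool_pos: [0.566, -0.0601, 0.1928]
orientation: [0.045, 3.141, -0.0]
force: [-0.1, -0.3, 0.9]
opening: 0.0283
gripper_force: 0.0
```

>>> apply_moves([
  [[-1,0,0],[0,0,0]],
  [[-1,0,0],[0,0,0]],
  [[0,0,0],[0,0,0]],
])

```text
t: 8.57
tool_pos: [0.568, -0.0601, 0.1928]
orientation: [0.045, 3.141, -0.0]
force: [0.3, 0.3, 1.0]
opening: 0.0279
gripper_force: 0.0
```

>>> apply_moves([
  [[-1,0,0],[0,0,0]],
  [[-1,0,0],[0,0,0]],
  [[0,0,0],[0,0,0]],
])

```text
t: 8.82
tool_pos: [0.5699, -0.0602, 0.1927]
orientation: [-0.045, -3.141, -0.0]
force: [-1.6, -0.2, 1.1]
opening: 0.028
gripper_force: 0.6
```

>>> apply_moves([
  [[-1,0,0],[0,0,0]],
  [[0,0,0],[0,0,0]],
])

```text
t: 8.98
tool_pos: [0.5706, -0.0602, 0.1927]
orientation: [-0.045, -3.14, -0.0]
force: [-4.2, 0.0, 3.5]
opening: 0.0278
gripper_force: 2.3
```

>>> apply_moves([
  [[-1,0,0],[0,0,0]],
  [[0,0,0],[0,0,0]],
])

```text
t: 9.15
tool_pos: [0.5712, -0.0602, 0.1926]
orientation: [-0.045, -3.139, -0.0]
force: [-7.4, 0.2, 6.1]
opening: 0.0282
gripper_force: 3.7
```

>>> apply_moves([
  [[-0.5,0,0],[0,0,0]],
  [[0,0,0],[0,0,0]],
])

```text
t: 9.32
tool_pos: [0.5715, -0.0602, 0.1926]
orientation: [-0.045, -3.138, -0.0]
force: [-9.6, 0.5, 7.8]
opening: 0.028
gripper_force: 4.8
```

>>> apply_moves([
  [[-0.5,0,0],[0,0,0]],
  [[0,0,0],[0,0,0]],
  [[0,0,0],[0,0,0]],
])

```text
t: 9.57
tool_pos: [0.5718, -0.0602, 0.1925]
orientation: [-0.045, -3.138, -0.0]
force: [-11.2, 0.5, 8.7]
opening: 0.0278
gripper_force: 5.5
```

>>> apply_moves([
  [[2,0,0],[0,0,0]],
  [[4,0,0],[0,0,0]],
  [[10,0,0],[0,0,0]],
  [[0,0,0],[0,0,0]],
  [[0,0,0],[0,0,0]],
  [[0,0,0],[0,0,0]],
  [[0,0,0],[0,0,0]],
])

```text
t: 10.15
tool_pos: [0.5573, -0.0599, 0.193]
orientation: [0.045, 3.14, -0.0]
force: [-0.1, -1.0, 0.2]
opening: 0.0279
gripper_force: 0.0
```

```bash
python3 - <<'E'
from h import *
s=robot.read_state();print(s['t'],s['tool_pos'],s['force'])
look('wrist','w5');fit('w5')
look('side','d5');fit('d5')
E
```

```text
10.15 [ 0.55727782 -0.0598512   0.19297755] [-0.14418306 -0.97392778  0.23560211]
wedge 4177 (array([610. , -62.2]), array([45.7, 93.4]), 88.2, [[563.0, -84.0], [656.0, -87.0], [657.0, -41.0], [564.0, -38.0]])
heel 610 (array([575.1, -62. ]), array([33.9, 23.4]), 87.8, [[563.0, -78.0], [586.0, -79.0], [587.0, -45.0], [564.0, -45.0]]) zmax 0.0242
vblock 3302 (array([567.5,   9.1]), array([ 40.4, 113.8]), 0.7, [[547.0, 66.0], [548.0, -48.0], [588.0, -47.0], [587.0, 66.0]])
pliers 9942 (array([ 496.2, -163.1]), array([ 58.6, 115.2]), 84.5, [[436.0, -187.0], [551.0, -198.0], [556.0, -139.0], [442.0, -128.0]])
d5 top (array([ 721.5, -146.3]), array([240.5, 180.3]), 88.5, [[628.0, -264.0], [808.0, -269.0], [815.0, -28.0], [634.0, -24.0]]) z 0.0849
wedge 223 (array([631.9, -68.3]), array([ 77.5, 115. ]), 87.9, [[573.0, -105.0], [688.0, -109.0], [691.0, -32.0], [576.0, -27.0]])
heel 27 (array([616.1, -38.8]), array([105.3,  43. ]), 30.2, [[560.0, -47.0], [581.0, -84.0], [672.0, -31.0], [651.0, 6.0]]) zmax 0.0257
vblock 142 (array([573.4,  12.6]), array([ 91.4, 177.8]), 29.7, [[490.0, 67.0], [578.0, -87.0], [657.0, -42.0], [569.0, 112.0]])
pliers 152 (array([ 492. , -170.7]), array([105.8,  82.1]), 1.6, [[438.0, -131.0], [440.0, -213.0], [546.0, -210.0], [544.0, -128.0]])
```

>>> apply_moves([
  [[5,0,0],[0,0,0]],
  [[0,0,-30],[0,0,0]],
  [[0,0,-30],[0,0,0]],
  [[0,0,-30],[0,0,0]],
  [[0,0,-30],[0,0,0]],
  [[-35,0,0],[0,0,0]],
  [[-35,0,0],[0,0,0]],
  [[-33,1,0],[0,0,0]],
  [[0,0,15],[0,0,0]],
  [[0,0,15],[0,0,0]],
  [[0,0,0],[0,0,0]],
  [[0,0,0],[0,0,0]],
], claw=0)

```text
t: 11.25
tool_pos: [0.6541, -0.0615, 0.2812]
orientation: [-0.045, -3.138, -0.001]
force: [0.0, -0.6, 0.7]
opening: 0.0001
gripper_force: 0.0
```

```bash
python3 - <<'E'
from h import *
s=robot.read_state();print(s['t'],s['tool_pos'],s['force'])
look('side','d6');fit('d6')
look('scene','s6');fit('s6')
a=cv2.resize(cv2.imread('pics/d6.png')[150:250,170:330],None,fx=5,fy=5,interpolation=3)
cv2.imwrite('pics/d6c.png',a)
E
```

```text
11.25 [ 0.65405938 -0.06150778  0.28124638] [ 0.03656149 -0.63457473  0.66510261]
d6 top (array([ 721.6, -141.4]), array([232.5, 180.1]), 87.7, [[627.0, -254.0], [807.0, -261.0], [816.0, -29.0], [636.0, -22.0]]) z 0.0848
wedge 225 (array([631.6, -62.9]), array([114.6,  83.7]), 13.8, [[566.0, -36.0], [586.0, -117.0], [697.0, -90.0], [677.0, -9.0]])
heel 26 (array([616.8, -38.7]), array([103.2,  45.6]), 30.5, [[561.0, -45.0], [584.0, -84.0], [673.0, -32.0], [650.0, 7.0]]) zmax 0.0267
vblock 120 (array([584.7,  18.2]), array([ 46.6, 180.2]), 21.7, [[530.0, 93.0], [596.0, -74.0], [640.0, -57.0], [573.0, 111.0]])
pliers 153 (array([ 492.7, -172.3]), array([104.3,  91.3]), 4.8, [[437.0, -131.0], [445.0, -222.0], [548.0, -213.0], [541.0, -122.0]])
s6 top (array([ 728.2, -156.6]), array([233.7, 187.7]), 88.1, [[631.0, -270.0], [818.0, -276.0], [826.0, -43.0], [638.0, -37.0]]) z 0.0851
wedge 324 (array([614. , -58.4]), array([50.4, 72.9]), 89.2, [[577.0, -83.0], [650.0, -84.0], [651.0, -34.0], [578.0, -33.0]])
heel 57 (array([584.2, -59.9]), array([13.6, 45.2]), 0.2, [[577.0, -37.0], [577.0, -83.0], [591.0, -82.0], [591.0, -37.0]]) zmax 0.0259
vblock 160 (array([587. ,  18.4]), array([ 49.9, 176.9]), 23.3, [[529.0, 90.0], [599.0, -73.0], [645.0, -53.0], [575.0, 109.0]])
pliers 320 (array([ 559.8, -188.2]), array([ 75.3, 259.3]), 69.5, [[425.0, -178.0], [668.0, -269.0], [694.0, -198.0], [452.0, -108.0]])
```

View pics/d6c.png

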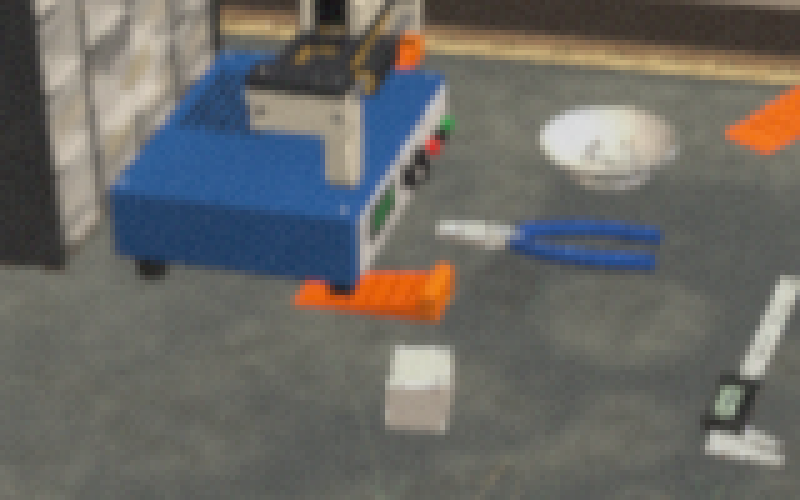

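The side crop shows the wedge tucked under the foot (340,285) with its heel free (440,290). The closed fingertips are above the corner (345,185). Now I'll press.

>>> apply_moves([
  [[0,0,4],[0,0,0]],
  [[0,0,3],[0,0,0]],
  [[0,0,1],[0,0,0]],
  [[0,0,1],[0,0,0]],
  [[0,0,1],[0,0,0]],
  [[0,0,0],[0,0,0]],
])

```text
t: 11.85
tool_pos: [0.6547, -0.0616, 0.2726]
orientation: [-0.045, -3.141, -0.0]
force: [-0.4, -0.7, 0.9]
opening: 0.0004
gripper_force: 0.0
```

>>> apply_moves([
  [[0,0,0.5],[0,0,0]],
  [[0,0,0.5],[0,0,0]],
  [[0,0,0],[0,0,0]],
])

```text
t: 12.1
tool_pos: [0.6548, -0.0616, 0.2717]
orientation: [-0.045, -3.141, -0.0]
force: [-0.8, 0.5, -0.7]
opening: 0.0007
gripper_force: 0.0
```

>>> apply_moves([
  [[0,0,0.5],[0,0,0]],
  [[0,0,0.5],[0,0,0]],
  [[0,0,0],[0,0,0]],
])

```text
t: 12.35
tool_pos: [0.6549, -0.0616, 0.2714]
orientation: [0.045, 3.141, -0.0]
force: [-2.7, 1.2, 5.1]
opening: 0.0004
gripper_force: 2.4
```

>>> apply_moves([
  [[0,0,0.5],[0,0,0]],
  [[0,0,0.3],[0,0,0]],
  [[0,0,0],[0,0,0]],
])

```text
t: 12.6
tool_pos: [0.6549, -0.0616, 0.2713]
orientation: [0.045, 3.141, -0.0]
force: [-4.9, 0.9, 9.5]
opening: 0.0001
gripper_force: 4.9
```

>>> apply_moves([
  [[0,0,0.3],[0,0,0]],
  [[0,0,0],[0,0,0]],
  [[0,0,0],[0,0,0]],
  [[0,0,0],[0,0,0]],
  [[0,0,0],[0,0,0]],
  [[0,0,0],[0,0,0]],
  [[0,0,0],[0,0,0]],
  [[0,0,0],[0,0,0]],
  [[0,0,0],[0,0,0]],
  [[0,0,0],[0,0,0]],
  [[0,0,0],[0,0,0]],
  [[0,0,0],[0,0,0]],
])

```text
t: 13.6
tool_pos: [0.6549, -0.0616, 0.2713]
orientation: [0.045, 3.141, -0.0]
force: [-6.5, 1.6, 12.4]
opening: 0.0007
gripper_force: 5.8
```

>>> apply_moves([
  [[0,0,-2],[0,0,0]],
  [[0,0,-4],[0,0,0]],
  [[0,0,-30],[0,0,0]],
  [[0,0,-30],[0,0,0]],
  [[0,0,0],[0,0,0]],
  [[0,0,0],[0,0,0]],
])

```text
t: 14.1
tool_pos: [0.6558, -0.0618, 0.3388]
orientation: [0.045, 3.136, -0.001]
force: [0.4, -0.7, -0.6]
opening: 0.0003
gripper_force: 0.0
```

```bash
python3 - <<'E'
from h import *
s=robot.read_state();print(s['t'],s['tool_pos'],s['force'])
look('scene','s7');fit('s7');look('side','d7')
cv2.imwrite('pics/d7c.png',cv2.resize(cv2.imread('pics/d7.png')[150:250,170:330],None,fx=5,fy=5,interpolation=3))
E
```

```text
14.1 [ 0.65576941 -0.06179846  0.33875538] [ 0.43639453 -0.73643785 -0.58935473]
s7 top (array([ 727.5, -156.6]), array([233.8, 188.4]), 87.9, [[629.0, -270.0], [817.0, -277.0], [826.0, -43.0], [638.0, -36.0]]) z 0.0852
wedge 326 (array([615. , -60.1]), array([47.5, 74.1]), 87.1, [[577.0, -82.0], [651.0, -86.0], [653.0, -38.0], [579.0, -34.0]])
heel 53 (array([585.1, -59.4]), array([45.6, 12.9]), 88.7, [[578.0, -82.0], [591.0, -82.0], [592.0, -37.0], [579.0, -36.0]]) zmax 0.0249
vblock 167 (array([587.3,  17. ]), array([ 49.2, 174.1]), 22.4, [[531.0, 88.0], [598.0, -73.0], [643.0, -54.0], [577.0, 107.0]])
pliers 321 (array([ 496.2, -161. ]), array([ 54.3, 113.8]), 89.4, [[439.0, -188.0], [553.0, -189.0], [553.0, -134.0], [440.0, -133.0]])
```

View pics/d7c.png

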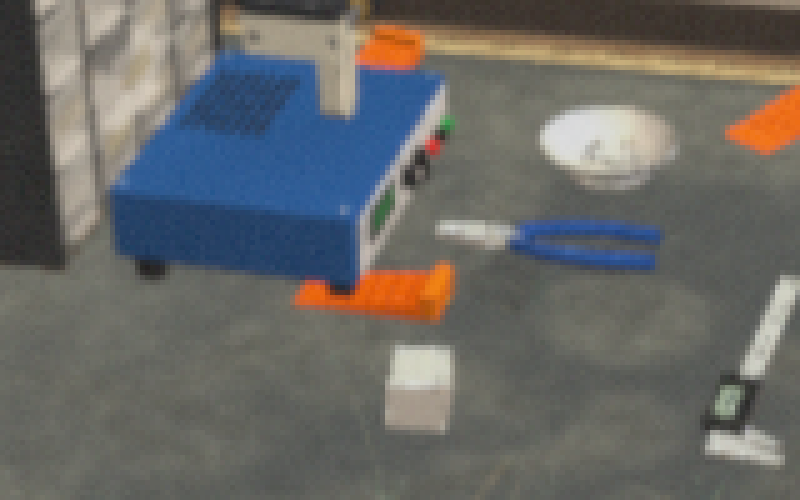

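The side crop shows the wedge still under the foot (340,285), nothing else moved, and the arm clear above. Under 12 N the corner sank about 0.1 mm, so it no longer rocks.

```bash
python3 -c "
from plant import robot
print(robot.close_job())"
```

```text
the job is handed in; nothing more can be done
None
```

I pushed the wedge snug under the front left foot (about 11 N) and let go; a one-second press of about 12 N above the foot sank the corner only about 0.1 mm, nothing else was visibly disturbed, and I handed the job in at about 14 s without seeing the judge's result.

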